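Draw the bolt under the wire guard with the pull hook

ROBOT

A 6-joint arm with a two-finger parallel gripper is mounted at the origin on a cart in front of the work surface, level with it; the furniture and walls round the work are solid. World frame = base frame: x ahead of the robot, y to its left, z up, the work surface at z = 0. Lengths are in m, angles in rad, forces in N, time in s.
With the tool pointing down it reaches from about 0.3 to 0.95 m from the base axis. Payload 3.1 kg.
Tool frame: the origin (TCP) lies at the very end of the fingers, on their centre line; the grasp point (between the pads) lies 19 mm behind it; z points along the fingers, y is the direction in which the jaws open and shut (so a half turn about z gives the same grasp; the last joint's range is limited). The gripper opens to 85 mm and grips with 20 to 120 N. Pads are 22 mm wide; open, the fingers measure 114 mm over their backs; the gripper's body (76 mm by 85 mm) begins 54 mm behind the grasp point. The pads swing forward as they close: fully open they stand 13 mm farther back than shut.
Start: joints at [1.105, 0.308, 1.634, -0, 1.2, -0.07], TCP at [0.241, 0.577, 0.231] pointing down, gripper open.
Joint ranges: [-3.06, 3.06], [-0.79, 1.96], [0.05, 2.63], [-1.19, 4.34], [0.05, 2.64], [-2.94, 2.94]. Speed limits (rad/s): [2.79, 2.79, 3.14, 3.14, 3.14, 3.14].

INTERFACE

Orientations are given as a rotation vector (axis times angle).
In Python, from plant import * gives the robot as it stands. Calls block until the motion is done:
- move_ptp(position, orientation): joint-space move of the TCP to a pose.
- movel(position, rate=0.15, attitude=None): straight line of the TCP; attitude=None keeps the orientation; rate is the mean speed in m/s.
- goto_joints(angles): joint-space move.
- gripper_to(opening, f_grip=None): opening from 0.0 (shut) to 1.0 (fully open); f_grip is the grip in N (None keeps the last); returns when the fingers have stopped.
- pause(seconds).
- solve_ik(position, orientation): joint angles nearest the present ones, or None.
- camera(name): name is "side" or "top" or "wrist"; returns the picture (400x640x3 uint8, blue, green, red); there is no depth.
- camera_info(name): a dict with "intrinsics" (3x3 intrinsics, pixels), "dist" ([k1, k2, p1, p2, k3] as OpenCV has them; the pictures are not rectified), "R" (3x3) and "t" (3): a world point X has camera coordinates R X + t. Camera axes: x right, y down, z forward; pixel columns grow to the right and rows downward; lengths in m; the calibration is good to about 2 mm. A picture is of the moment at which its call begins: read the wrist's pose just before it. camera_info takes no time and is no camera call; for the wrist camera it gives the pose at the moment of the call.
A pose or a line that the arm cannot do raises PlanningError and nothing moves.
- finish_job(): hands the job in, once; it reports no verdict.
Readings, each from a call of its own:
- get_t(): time.
- get_qpos(): joint angles.
- get_qvel(): joint speeds.
- get_tau(): joint torques, N m.
- get_tool_pos(): TCP position.
- get_orientation(): TCP orientation.
- get_wrist_force(): force on the tool from outside, world axes, zero at the start.
- get_ft_torque(): the same for the moment, N m.
- get_opening(): opening from 0.0 (shut) to 1.0 (fully open).
Only numpy, scipy, OpenCV 4.12 (cv2) and the standard library are available. Lean on these libraries where they do the work, as an engineer would, in place of code of your own. Each camera call takes 0.05 s, during which the arm holds its last target.

TASK

Take the long pull hook (not the straight push rod) from the tool mat, reach it in through the open front of the wire guard and pull the bolt by its upright pin fully back towards the guard's open front. Keep the gripper itself off the bolt. Then take the hook out and lay it down on the bench or mat, clear of the guard.

Things in the scene. Friction and masses are not known exactly. Their poses are not given: they have to be found in the camera images.
- hook: Pull hook, 310 mm, 140 g: black handle 110 long, 18 wide, 26 high (mm), then an 8 mm steel rod ending in an L. Lies flat on a fixed grey mat 4 mm thick; about 95 mm to one side lies a straight push rod with the same handle. Origin: underside of the handle's middle; grip there, across the width (along y); it balances about 15 mm ahead. x runs from handle to hook, y to the side of the L's leg, z up.
- hook_end (a point): Middle of the hook's side leg, at (250, 18, 4) mm in the hook's frame, same axes. The rod's axis runs along the hook's y = 0, 4 mm above its underside, from x = 55 to the corner at x = 250 mm; the 8 mm thick leg goes from there along +y and ends at y = 40 mm.
- bolt_pin (a point): On the axis of the bolt's upright steel pin, 50 mm above the bench; the pin is 12 mm thick, free from 25 to 80 mm above the bench, a 15 mm ball on top reaches 97 mm. x points horizontally from the guard's open front to its back, y left, z up (as the guard's). The bolt opens along -x.
- bolt_slide (a joint): Position of the bolt in m: 0 shut, 0.055 fully drawn back to its stop, moving along -x of the guard. Needs about 3 N and stays where it is left.
- guard: Fixed wire guard 150 mm deep (x), 190 wide (y), 130 high: grille roof (underside 120 mm above the bench) and sides (inner faces at y = +-83 mm), 8 mm base plate, open in front (at x = -75 mm). Origin: middle of its underside; x to the back, z up. The pin stands at y = 0, x = 25 mm when shut. A keeper block at x = 52 to 72 mm rises to 38 mm; bolt and guide rails stay below 25 mm.

How it is judged:
By the outcome, as a careful person would: the job done as asked, in the order asked, and still so for the second after the job is handed in, with the robot touching nothing.
It also fails if it takes over 45 s, if anything falls off the work surface, if the arm or the gripper's body presses on something with over 40 N, if the wrist force passes 120 N, or if a joint passes its speed limit or range.

## Working session

There is one attempt and no reset: what is moved stays moved. The work goes in short steps, each a Python script; the robot and the scene stay as the last script left them, time stands still between calls to the robot, and variables do not carry over. Pictures are saved under pics/ and viewed, and the job is handed in when it is done.

```bash
mkdir -p pics; ls; python3 - <<'E'
from plant import *
import cv2
for n in ("side","top","wrist"):
    cv2.imwrite(f"pics/{n}0.png",camera(n)); i=camera_info(n)
    print(n,i["intrinsics"],i["dist"],i["R"],i["t"])
print(get_t(),get_orientation(),get_tool_pos(),get_wrist_force())
E
```

```text
pics
side [[381.5016458    0.         318.83125886]
 [  0.         381.5016458  203.80207962]
 [  0.           0.           1.        ]] [-0.0600815  0.         0.         0.         0.       ] [[ 0.96909647 -0.24642619 -0.01123256]
 [-0.15240417 -0.5622976  -0.81276958]
 [ 0.19397166  0.78936401 -0.58247699]] [-0.49690818  0.2041867   0.72404342]
top [[427.73442126   0.         321.9143135 ]
 [  0.         427.73442126 200.1307453 ]
 [  0.           0.           1.        ]] [-0.07264869  0.          0.          0.          0.        ] [[ 0.00705984 -0.99972035 -0.02256933]
 [-0.99710523 -0.00532908 -0.07584695]
 [ 0.07570547  0.02303946 -0.99686402]] [0.15490915 0.55273334 1.08609604]
wrist [[352.6888045    0.         315.31550715]
 [  0.         352.6888045  200.70941861]
 [  0.           0.           1.        ]] [-0.04334713  0.          0.          0.          0.        ] [[ 3.85202362e-01  9.22832088e-01 -2.76919469e-04]
 [ 8.81584290e-01 -3.67896240e-01  2.95738899e-01]
 [ 2.72815469e-01 -1.14163451e-01 -9.55268772e-01]] [-0.62391622 -0.03915207  0.37859067]
0.15 [-6.17600754e-01 -3.07981599e+00  2.66080704e-03] [0.24070747 0.5761147  0.23031756] [-0.66541034  1.10181623 -0.39657998]
```

View pics/side0.png

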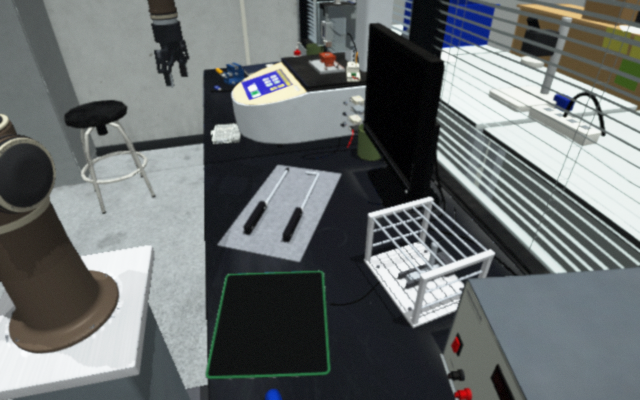

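View pics/top0.png

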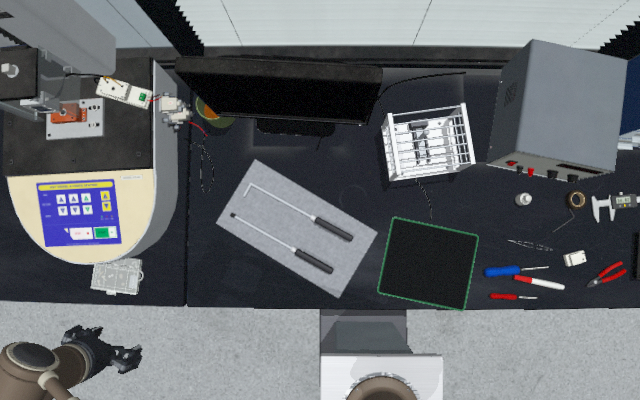

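View pics/wrist0.png

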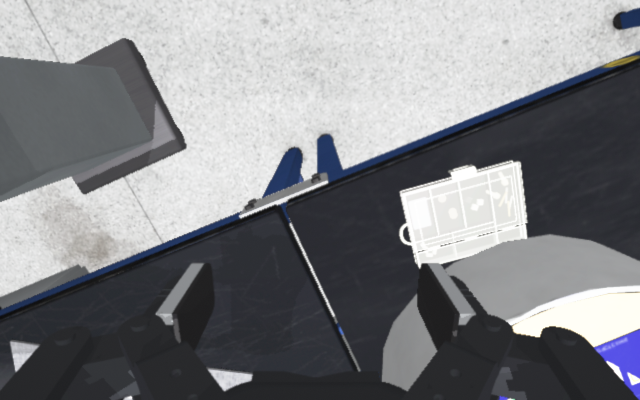

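```bash
python3 - <<'E'
import cv2
t=cv2.imread("pics/top0.png");s=cv2.imread("pics/side0.png")
cv2.imwrite("pics/c1.png",cv2.resize(t[150:300,210:390],None,fx=4.2,fy=4,interpolation=cv2.INTER_CUBIC)[:600,:760])
cv2.imwrite("pics/c2.png",cv2.resize(t[90:200,370:490],None,fx=5,fy=5,interpolation=cv2.INTER_CUBIC))
cv2.imwrite("pics/c3.png",cv2.resize(s[185:335,355:505],None,fx=4,fy=4,interpolation=cv2.INTER_CUBIC))
E
```

```text
(no output)
```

View pics/c1.png

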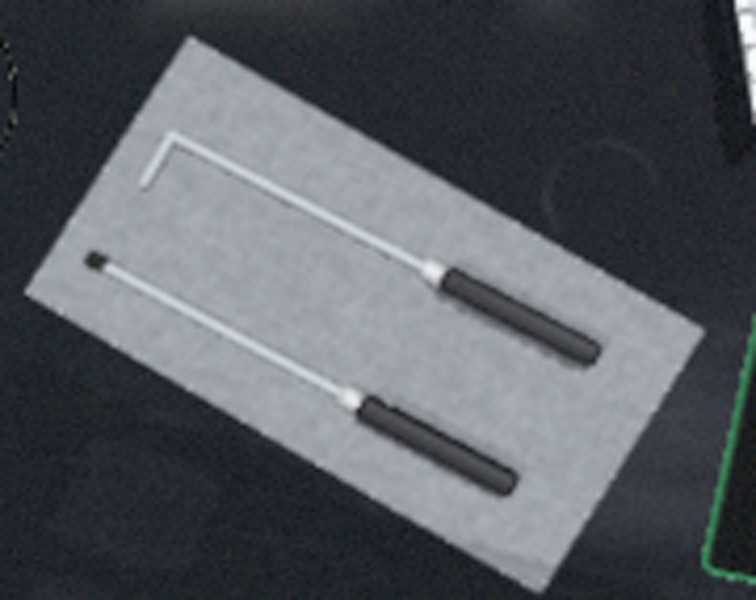

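View pics/c2.png

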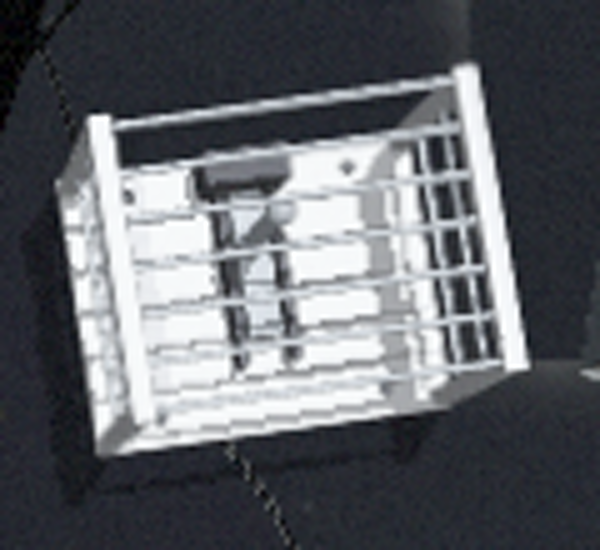

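View pics/c3.png

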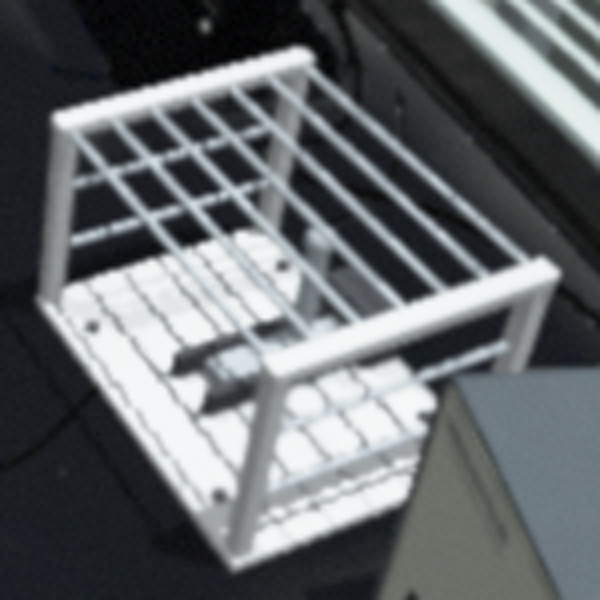

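```bash
cat > h.py <<'E'
import numpy as np, cv2
def ray(i,p):
    u=cv2.undistortPoints(np.array([[p]],float),i["intrinsics"],np.array(i["dist"]))[0,0]
    R=np.array(i["R"]);t=np.array(i["t"])
    return -R.T@t, R.T@np.array([u[0],u[1],1])
def onz(i,p,z):
    o,d=ray(i,p); return (o+d*(z-o[2])/d[2])
def tri(i1,p1,i2,p2):
    o1,d1=ray(i1,p1);o2,d2=ray(i2,p2)
    s=np.linalg.lstsq(np.c_[d1,-d2],o2-o1,rcond=None)[0]
    a=o1+d1*s[0];b=o2+d2*s[1]
    return (a+b)/2,np.linalg.norm(a-b)
def proj(i,X):
    R=np.array(i["R"]);return cv2.projectPoints(np.array(X,float).reshape(-1,1,3),cv2.Rodrigues(R)[0],np.array(i["t"]),i["intrinsics"],np.array(i["dist"]))[0][:,0]
E
python3 - <<'E'
from plant import *
from h import *
np.set_printoptions(precision=4,suppress=True)
T=camera_info("top");S=camera_info("side")
t=cv2.imread("pics/top0.png").astype(int)
g=t.sum(2)/3
# hook region polygon
poly=np.array([[244,177],[262,177],[362,238],[345,250],[300,225],[240,197]])
m=np.zeros(g.shape,np.uint8);cv2.fillPoly(m,[poly],1)
dark=((g<75)&(m>0)).astype(np.uint8)
n,l,st,c=cv2.connectedComponentsWithStats(dark);
for k in range(1,n):
    if st[k,4]>100:
        ys,xs=np.where(l==k); print("handle",st[k],c[k],cv2.minAreaRect(np.c_[xs,ys].astype(np.float32)))
        print(onz(T,c[k],.022),onz(T,c[k],.030))
f=lambda x,y:(x/4.2+210-.4,y/4+150-.4)
for nm,p in dict(corner=(172,135),tip=(147,185),ferr=(425,268)).items(): print(nm,onz(T,f(*p),.008))
for nm,p in dict(back=(598,352)).items(): print(nm,onz(T,f(*p),.017))
k=lambda x,y:(x/5+370-.4,y/5+90-.4)
q=lambda x,y:(x/4+355-.4,y/4+185-.4)
print("ball",onz(T,k(283,210),.0895),tri(T,k(283,210),S,q(320,240)))
# roof frame: ends of rails (top)
for p in [(98,118),(145,425),(467,68),(516,368)]: print("roof",onz(T,k(*p),.13))
print("roofside",[onz(S,q(*p),.13) for p in [(62,120),(280,368),(305,55),(548,268)]])
print("base", [onz(S,q(*p),.008) for p in [(45,300),(235,560)]], onz(T,k(100,450),.008))
E
```

```text
handle [315 217  38  24 182] [332.511  228.9396] ((333.4617614746094, 229.07003784179688), (41.26109313964844, 6.544312477111816), 28.610462188720703)
[0.4774 0.1305 0.022 ] [0.4773 0.1305 0.03  ]
corner [0.5965 0.3482 0.008 ]
tip [0.5631 0.3634 0.008 ]
ferr [0.5094 0.1875 0.008 ]
back [0.4554 0.08   0.017 ]
ball [ 0.7177 -0.0994  0.0895] (array([ 0.7186, -0.0999,  0.0884]), np.float64(0.001413262332444583))
roof [ 0.752  -0.0029  0.13  ]
roof [ 0.6047 -0.0238  0.13  ]
roof [ 0.778  -0.1802  0.13  ]
roof [ 0.6329 -0.1998  0.13  ]
roofside [array([ 0.6106, -0.0278,  0.13  ]), array([ 0.6375, -0.2058,  0.13  ]), array([ 0.752 , -0.0085,  0.13  ]), array([ 0.7777, -0.1834,  0.13  ])]
base [array([ 0.6101, -0.0267,  0.008 ]), array([ 0.6356, -0.207 ,  0.008 ])] [ 0.608  -0.0192  0.008 ]
```

```bash
cat >> h.py <<'E'
import math
def down(deg):
    a=math.radians(deg)/2; return [math.pi*math.cos(a),math.pi*math.sin(a),0.0]
GY=8.0; PIN=np.array([.7183,-.0997]); HG=np.array([.4771,.1300]); HY=61.4
def gw(x,y):  # guard-frame xy (pin shut at x=.025,y=0) -> world
    a=math.radians(GY); return PIN+np.array([[math.cos(a),-math.sin(a)],[math.sin(a),math.cos(a)]])@np.array([x-.025,y])
E
python3 - <<'E'
from plant import *
from h import *
np.set_printoptions(precision=3,suppress=True)
for f in (0,180):
  for p,y,z in [(HG,HY,.007),(HG,HY,.17),(gw(-.350,-.06),GY,.17),(gw(-.350,-.06),GY,.051),(gw(-.21,-.06),GY,.051),(gw(-.28,-.02),GY,.051)]:
    print(f,p,z,solve_ik([*p,z],down(y+f)))
E
```

```text
0 [0.477 0.13 ] 0.007 [ 0.178  0.406  2.056 -0.     0.679  0.677]
0 [0.477 0.13 ] 0.17 [ 0.178  0.129  1.989 -0.     1.024  0.677]
0 [ 0.355 -0.211] 0.17 [-0.642 -0.035  2.161 -0.     1.015  0.789]
0 [ 0.355 -0.211] 0.051 [-0.642  0.189  2.23  -0.     0.722  0.789]
0 [ 0.494 -0.192] 0.051 [-0.453  0.377  1.968 -0.     0.797  0.979]
0 [ 0.419 -0.162] 0.051 [-0.466  0.249  2.152 -0.     0.741  0.965]
180 [0.477 0.13 ] 0.007 [ 0.178  0.406  2.056 -0.     0.679 -2.464]
180 [0.477 0.13 ] 0.17 [ 0.178  0.129  1.989  0.     1.024 -2.464]
180 [ 0.355 -0.211] 0.17 [-0.642 -0.035  2.161  0.     1.015 -2.352]
180 [ 0.355 -0.211] 0.051 [-0.642  0.189  2.23   0.     0.722 -2.352]
180 [ 0.494 -0.192] 0.051 [-0.453  0.377  1.968  0.     0.797 -2.163]
180 [ 0.419 -0.162] 0.051 [-0.466  0.249  2.152  0.     0.741 -2.176]
```

```bash
python3 - <<'E'
from plant import *
from h import *
np.set_printoptions(precision=4,suppress=True)
move_ptp([*HG,.14],down(HY))
i=camera_info("wrist"); im=camera("wrist"); cv2.imwrite("pics/w1.png",im)
print(get_t(),get_tool_pos()); np.savez("w1.npz",K=i["intrinsics"],d=i["dist"],R=i["R"],t=i["t"])
d=np.array([math.cos(math.radians(HY)),math.sin(math.radians(HY))])
print("predicted px handle mid top, corner:",proj(i,[[*HG,.030],[*(HG+.25*d),.008],[*(HG-.055*d),.03],[*(HG+.055*d),.03]]))
E
```

```text
2.0583 [0.4774 0.1309 0.1403]
predicted px handle mid top, corner: [[ 314.3195  198.0902]
 [ 314.7792 -187.0962]
 [ 314.2709  264.2367]
 [ 314.3781  123.3601]]
```

View pics/w1.png

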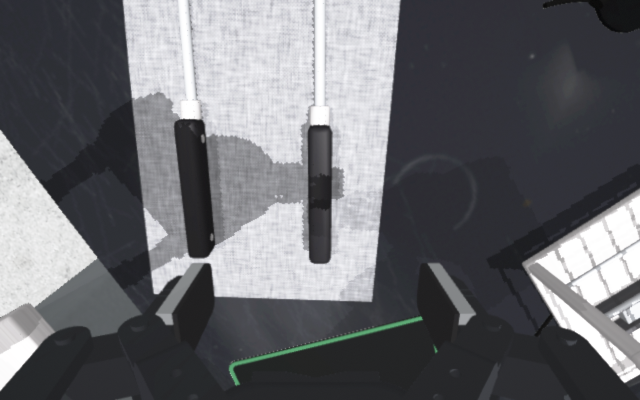

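```bash
python3 - <<'E'
from plant import *
from h import *
np.set_printoptions(precision=4,suppress=True)
HG=HG+.002*np.array([.878,-.479])
movel([*HG,.04],.15); movel([*HG,.007],.06)
print(get_tool_pos(),get_wrist_force())
gripper_to(0.0,70)
print(get_opening(),get_wrist_force(),get_t())
movel([*HG,.17],.15)
print(get_opening(),get_wrist_force(),get_t())
cv2.imwrite("pics/w2.png",camera("wrist"))
E
```

```text
[0.4788 0.129  0.0067] [0.0816 0.0473 0.1657]
0.19084758813293115 [-0.0552 -0.6625  3.1852] 4.2083
0.19172005605810152 [ 0.6092 -0.096  -1.0652] 5.4417
```

View pics/w2.png

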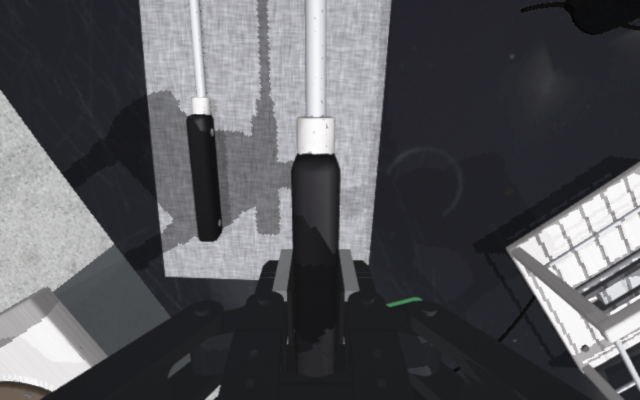

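Hook held, straight between the jaws (handle columns 292–340). Moving in front of the guard, then measuring the hook's end.

```bash
python3 - <<'E'
from plant import *
from h import *
np.set_printoptions(precision=4,suppress=True)
p=gw(-.350,-.06)
move_ptp([*p,.17],down(GY))
movel([*p,.051],.15)
for n in("top","side"): cv2.imwrite(f"pics/{n}3.png",camera(n))
print(get_tool_pos(),get_orientation(),get_wrist_force(),get_opening(),get_t())
T=camera_info("top");S=camera_info("side")
C=[[*gw(-.1,-.06),.052],[*gw(-.1,-.02),.052],[*gw(.025,0),.0895]]
print(proj(T,C),proj(S,C))
t=cv2.imread("pics/top3.png");s=cv2.imread("pics/side3.png")
cv2.imwrite("pics/c4.png",cv2.resize(t[120:270,390:540],None,fx=4,fy=4,interpolation=cv2.INTER_CUBIC))
cv2.imwrite("pics/c5.png",cv2.resize(s[185:385,305:505],None,fx=3,fy=3,interpolation=cv2.INTER_CUBIC))
E
```

```text
[ 0.3564 -0.2119  0.052 ] [3.1323 0.2195 0.003 ] [ 1.1145  0.1003 -1.2919] 0.18942149933457408 7.8917
[[453.9328 179.845 ]
 [438.421  181.9317]
 [426.3089 131.349 ]] [[392.3909 299.4196]
 [381.1463 283.8698]
 [434.1177 244.1875]]
```

View pics/c4.png

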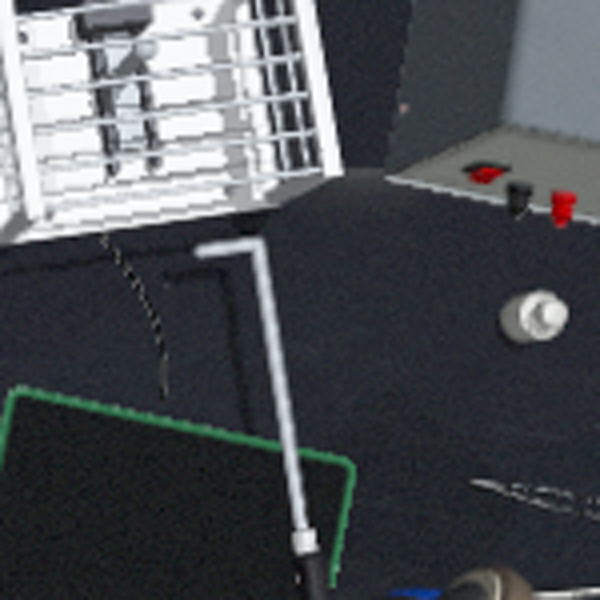

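View pics/c5.png

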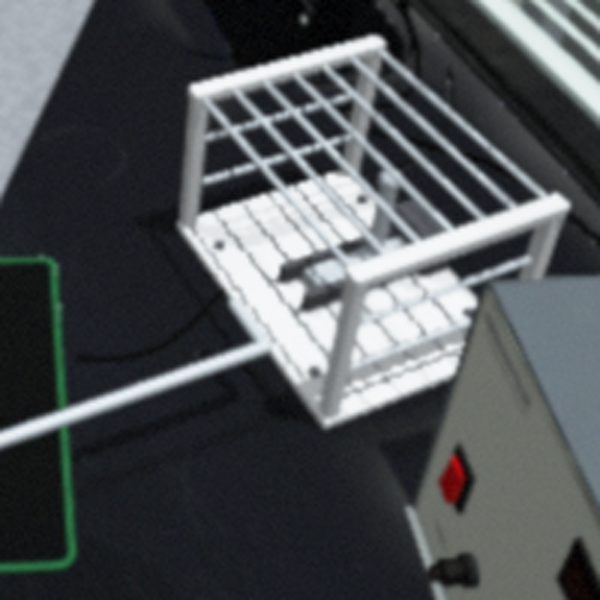

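```bash
python3 - <<'E'
from plant import *
from h import *
np.set_printoptions(precision=4,suppress=True)
movel([*gw(-.203,-.06),.051],.12); print(get_wrist_force())
movel([*gw(-.203,-.017),.051],.08)
print(get_tool_pos(),get_orientation(),get_wrist_force(),get_opening(),get_t())
for n in("top","side"): cv2.imwrite(f"pics/{n}4.png",camera(n))
t=cv2.imread("pics/top4.png");s=cv2.imread("pics/side4.png")
cv2.imwrite("pics/c6.png",np.hstack([cv2.resize(t[90:200,370:480],(390,390),interpolation=cv2.INTER_CUBIC),cv2.resize(s[185:335,355:505],(390,390),interpolation=cv2.INTER_CUBIC)]))
E
```

```text
[-0.1385 -0.3638 -1.4351]
[ 0.4952 -0.1481  0.0512] [3.1334 0.2205 0.0008] [ 0.4788  0.1457 -1.7489] 0.1972387410345651 9.9583
```

View pics/c6.png

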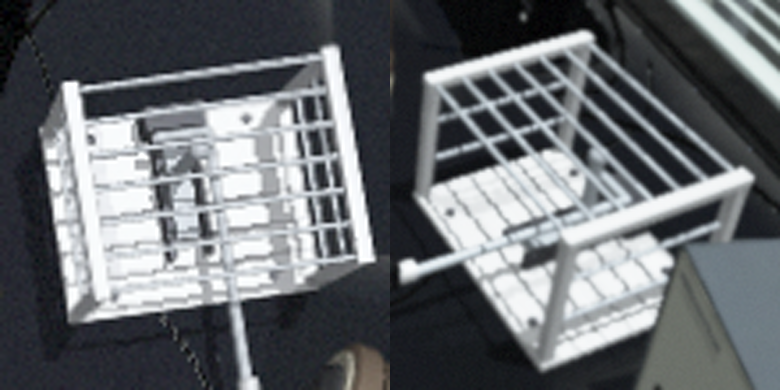

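The leg lies behind the pin (leg at about row 140, ball at about row 150 of the left crop). Pull with force watch.

```bash
python3 - <<'E'
from plant import *
from h import *
np.set_printoptions(precision=4,suppress=True)
u=np.array([math.cos(math.radians(GY)),math.sin(math.radians(GY))])
movel([*gw(-.210,-.017),.051],.1)
def F(): return float(np.array(get_wrist_force())[:2]@u)
x=-.210; 
while x>-.285:
    x-= .01 if x>-.2595 else .002
    movel([*gw(x,-.017),.051],.06)
    f=F(); print(round(x,4),round(f,2),end="; ")
    if f>12 : break
print(get_tool_pos(),get_wrist_force(),get_ft_torque(),get_opening(),get_t())
for n in("top","side"): cv2.imwrite(f"pics/{n}5.png",camera(n))
t=cv2.imread("pics/top5.png");s=cv2.imread("pics/side5.png")
cv2.imwrite("pics/c7.png",np.hstack([cv2.resize(t[90:200,370:480],(390,390),interpolation=cv2.INTER_CUBIC),cv2.resize(s[185:335,355:505],(390,390),interpolation=cv2.INTER_CUBIC)]))
E
```

```text
-0.22 1.44; -0.23 0.7; -0.24 -0.03; -0.25 -0.38; -0.26 0.08; -0.262 1.45; -0.264 2.4; -0.266 2.34; -0.268 2.51; -0.27 6.6; -0.272 9.85; -0.274 13.49; [ 0.4304 -0.1592  0.0527] [13.0198  4.2763 -4.3727] [ 0.5487 -1.5699  0.262 ] 0.1950949196935286 13.6417
```

View pics/c7.png

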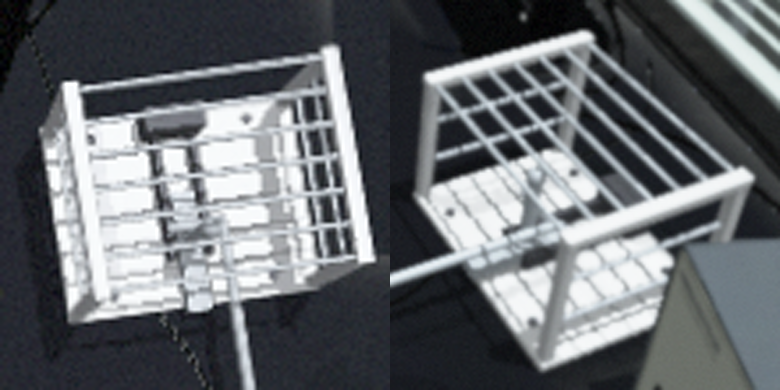

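```bash
python3 - <<'E'
from plant import *
from h import *
np.set_printoptions(precision=4,suppress=True)
S=camera_info("side"); b=onz(S,(355+147*150/390-.3,185+175*150/390-.3),.0895); b0=onz(S,(434.6,244.6),.0895)
print("ball",b,"travel",b-b0,np.linalg.norm((b-b0)[:2]))
movel([*gw(-.278,-.017),.051],.06); print(get_wrist_force())
movel([*gw(-.262,-.017),.051],.06); print(get_wrist_force())
movel([*gw(-.255,-.017),.051],.06); print(get_wrist_force())
movel([*gw(-.255,-.062),.051],.1); print(get_wrist_force(),get_ft_torque())
movel([*gw(-.350,-.062),.051],.15)
print(get_tool_pos(),get_wrist_force(),get_opening(),get_t())
for n in("top","side"): cv2.imwrite(f"pics/{n}6.png",camera(n))
t=cv2.imread("pics/top6.png");s=cv2.imread("pics/side6.png")
cv2.imwrite("pics/c8.png",np.hstack([cv2.resize(t[90:240,370:520],(390,390),interpolation=cv2.INTER_CUBIC),cv2.resize(s[185:335,355:505],(390,390),interpolation=cv2.INTER_CUBIC)]))
E
```

```text
ball [ 0.6659 -0.1083  0.0895] travel [-0.0527 -0.0072  0.    ] 0.05318843099741595
[20.0688  5.947  -5.445 ]
[-0.5231  0.4993 -1.1638]
[-0.8885 -0.0979 -0.5144]
[-0.0662 -0.3136 -1.8854] [-0.0215  0.0297 -0.0111]
[ 0.3566 -0.2138  0.0515] [ 0.7587  1.0355 -0.7315] 0.19570682027767508 16.0583
```

View pics/c8.png

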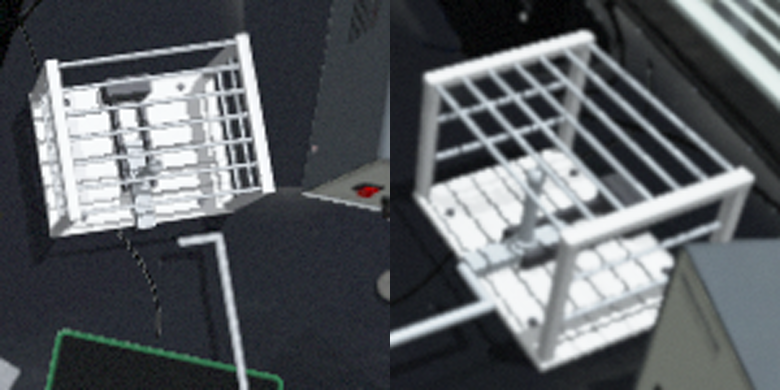

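Bolt drawn (ball moved about 53 mm by side view, hard stop felt at 20 N), hook out. Laying it back on the mat.

```bash
python3 - <<'E'
from plant import *
from h import *
np.set_printoptions(precision=4,suppress=True)
HG=HG+.002*np.array([.878,-.479])
movel([*gw(-.350,-.062),.17],.2)
move_ptp([*HG,.17],down(HY))
movel([*HG,.03],.15)
z=.03
for z in (.014,.011,.009,.008,.007):
    movel([*HG,z],.05); f=get_wrist_force(); print(z,f[2],end="; ")
    if f[2]>4: break
gripper_to(0.6)
print(get_opening(),get_wrist_force())
movel([*HG,.05],.08); movel([*HG,.2],.2)
print(get_tool_pos(),get_wrist_force(),get_t())
for n in("top","side","wrist"): cv2.imwrite(f"pics/{n}7.png",camera(n))
t=cv2.imread("pics/top7.png");s=cv2.imread("pics/side7.png");w=cv2.imread("pics/wrist7.png")
cv2.imwrite("pics/c9.png",np.hstack([t[90:310,200:500],s[140:360,210:510]]))
E
```

```text
0.014 -1.240544484083482; 0.011 -1.1207202830274627; 0.009 0.15405908580176486; 0.008 1.4103783169445392; 0.007 5.101333014884932; 0.5981106647377645 [0.6581 0.528  0.4731]
[0.4777 0.1288 0.1986] [-0.8563 -0.2693 -0.1666] 22.8333
```

View pics/c9.png

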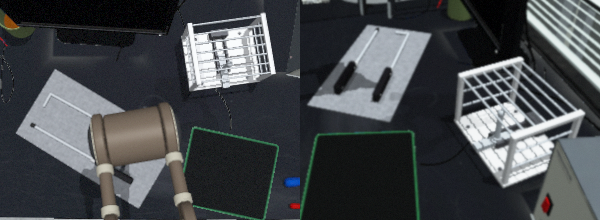

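View pics/wrist7.png

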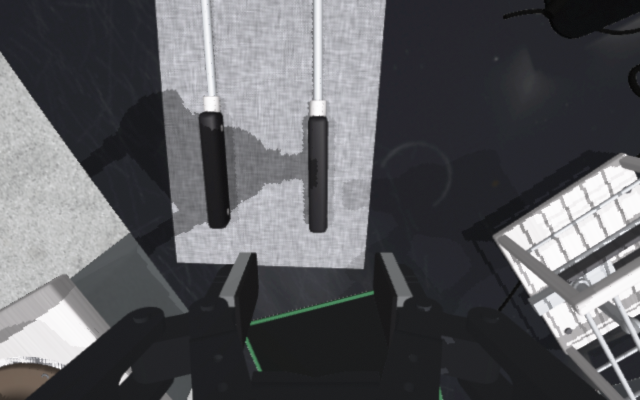

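The hook lies flat on the mat (handle at columns 308–328 of the wrist picture), the gripper is clear of it, and the bolt is still drawn back.

```bash
python3 - <<'E'
from plant import *
finish_job(); print(get_t())
E
```

```text
the job is handed in; nothing more can be done
the job is handed in; nothing more can be done
```

I picked the pull hook off the mat and reached it in through the guard's open front, with the gripper staying outside. I drew the bolt back by its pin, took the hook out and laid it back on the mat. I handed the job in soon after the last clock reading, 22.8 s.

- **Bolt travel:** the force rose from about 2.5 N to 13 N just where the 55 mm stop was expected. I pulled on to about 21 N before easing off. The side picture, taken while still pulling, put the pin's ball about 53 mm back. That is 2 mm short of 55 mm, which I put down to camera accuracy. I did not measure it again after taking the hook out, but the later pictures still show the bolt drawn.
- **Hook:** on withdrawal the forces stayed near zero, so it did not catch on the pin. The last pictures show it flat on the mat, well clear of the guard, with the open gripper above it and touching nothing.
- **Disagreement:** the wrist and top cameras differed by about 4 mm on where the handle lay across its width. I aimed midway, and the grip was straight.

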